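# Hook the drying tray out from under the bench shelf

## Robot

A 6-joint arm with a two-finger parallel gripper is mounted at the origin on the work surface. World frame = base frame: x ahead of the robot, y to its left, z up, the work surface at z = 0. Lengths are in mm, angles in rad, forces in N, time in s.
With the tool pointing down it reaches from about 350 to 775 mm from the base axis. Payload 7.3 kg.
Tool frame: the origin (TCP) lies at the very end of the fingers, on their centre line; the grasp point (between the pads) lies 19 mm behind it; x points along the fingers, z is the direction in which the jaws open and shut, and the axes are right-handed (so a half turn about x gives the same grasp; the last joint's range is limited). The gripper opens to 92 mm and grips with 3 to 60 N. Pads are 19 mm wide; open, the fingers measure 130 mm over their backs; the gripper's body (75 mm by 190 mm) begins 47 mm behind the grasp point.
Start: joints at [-0.146, 0.342, 1.524, -0, 1.275, -0.146], TCP at [525.021, 0.019, 206.041] pointing down, gripper open.
Joint ranges: [-2.53, 2.53], [-0.77, 2.02], [0.04, 2.7], [-1, 4.14], [0.28, 2.66], [-3.11, 3.11]. Speed limits (rad/s): [2.57, 2.57, 3.14, 3.14, 3.14, 3.14].

## Interface

Orientations are given as [roll, pitch, yaw] about the fixed x, y, z axes, in that order (R = Rz(yaw) Ry(pitch) Rx(roll)).
In Python, from plant import * gives the robot as it stands.
- The arm moves only by the shell command python3 -m creep 'ROWS'. ROWS is JSON, a list of rows, each an object of numbers: "tx", "ty", "tz": the shift along the tool's x, y, z in cm; "wx", "wy", "wz": the turn, a rotation vector about the tool's x, y, z in rad; "gripper": the closure, from -1 (fully open) to 1 (shut). A call has 1 to 8 rows; each row is the pose to reach, as a shift and turn from the pose commanded when the call began, along the tool's axes at that moment; what a row does not reach only later rows make up. A row lasts 1/12 s, in which the tool goes at most 41.7 mm and 7.16 degrees, less where a joint would pass 70% of its speed; a pose out of reach is approached as far as the arm can. A call with a gripper value outside its range is refused whole. The fingers move at their own pace and stop on an object; the grip force is fixed at half the most. Time passes only in rows, so rows that repeat a pose let the fingers close. It gives the time, the measured TCP pose, the force and the opening at its end, in the units of the state.
- get_obs(): the state, without advancing time (a new reading comes with each control period).
- capture(name): name is "scene" or "side" or "wrist"; returns a dict with "frame" (384x512x3 uint8, red, green, blue), "z_map" (384x512 float32, mm along the optical axis (not along the pixel's ray), 0 where there is no reading), "vertical_fov" (degrees; the focal length in pixels is half the picture's height over the tangent of half this angle, whatever the lens; pixels are square), "cx", "cy" (the principal point, pixels), "xyz" and "rotation" of the camera in the world. Camera axes: x right, y down, z forward; pixel columns grow to the right and rows downward; lengths in mm; the calibration is good to about 2 mm. A picture is of the moment at which its call begins.
- close_job(): hands the job in, once; it reports no verdict.
The state is a dict: "time": time; "joint_positions": joint angles; "dq": joint speeds; "tau": joint torques, N m; "tool_pos": TCP position; "tcp_rot": TCP orientation; "contact_force": force on the tool from outside, world axes, zero at the start; "moment": the same for the moment, N m; "grip_width": finger opening in mm.
Only numpy, scipy, OpenCV 4.12 (cv2) and the standard library are available. Lean on these libraries where they do the work, as an engineer would, in place of code of your own. Each camera call takes 0.05 s, during which the arm holds its last target.

## Task

A freshly painted tile is drying in a tray pushed back under the low bench shelf, where no hand fits: take the pull hook from the bench, reach it in under the ledge and feel lightly for the tray, without shoving it further in, then catch the screw eye on its front and gently draw the tray out until the whole tile lies clear of the shelf's front edge. Unhook, and lay the pull hook flat on the bench, clear of the tray. Never press or pull with more than about 15 N on the hook, touch the wet tile with neither hook nor hand, keep the hand itself off the shelf and tray, and leave the jar, can, bottle and mug standing where they are.

Things in the scene. Friction and masses are not known exactly. Their poses are not given: they have to be found in the camera images.
- shelf: low wooden bench shelf, fixed: board 280 wide, 350 deep, 18 thick, underside 86 above the bench, on two end panels (inner faces 116 either side of the middle) that begin 45 behind the board's front edge. Origin: on the bench straight below the middle of the front edge. x axis level, inwards under the shelf; y to the left of one looking in; z up. It includes the drying tray.
- tray_line (a point): point on shelf x = 0, y = 0, 86 up (middle of the ledge's lower front edge), shelf axes. The tray (180 wide, 235 deep, front board 54 high) slides only along shelf x, centred on y = 0. Its front face starts 40 to 110 behind the front edge: not measured. It runs stiffly, about 8 N either way; dead stops with the face 115 behind (in) and 220 in front (out) of the edge.
- eye_line (a point): point at shelf x = 0, y = 0, 40 up, shelf axes; the eye's centre lies somewhere on the line along x through it, hidden under the ledge. Steel screw eye fixed in the tray's front face: ring upright in the shelf's x-z plane (hole runs along y), wire 5 thick, hole 18 across, centre 22 in front of the tray's face, joined to it by a 5 thick shank.
- pull_hook: pull hook, flat on the bench, 150 g: dark wooden handle 110 long, 22 wide, 32 high; 7 thick round steel rod from its front, bent square into a tip. Origin: centre of the handle, half-way up. x along the rod to the bend, z up; tip points to -y (right, seen from the handle). Rod centre line on y = z = 0 to the bend at x = 195; tip along x = 195, sawn off at y = -33.5.
- hook_tip (a point): point on the hook's bent tip, 3.5 short of its very end, at (195, -30, 0) mm in the pull hook's axes, same axes directions as the pull hook
- tile: painted white tile 100 x 100 x 10, about 200 g, lying loose and flat in the tray, up to 7 degrees askew, its centre 175 to 183 behind the shelf's front edge however far in the tray itself is: so it does not tell where the tray's front or eye is. Origin: centre of its underside (tray floor, 10 above the bench).
- water_jar: bystander: glass jar with a steel lid, 72 across, 105 high, standing on the shelf board; origin: centre of its underside
- paint_can: bystander: paint can 60 across, 75 high, standing on the shelf board; origin: centre of its underside
- paint_bottle: bystander: paint bottle 52 across, 125 high, standing on the bench; origin: centre of its underside
- mug: bystander: white mug 76 across, 85 high, standing on the bench; origin: centre of its underside

How it is judged:
By the outcome, as a careful person would: the job done as asked, in the order asked, and still so for the second after the job is handed in, with the robot touching nothing.
It also fails if it takes over 70 s, if anything falls off the work surface, if the arm or the gripper's body presses on something with over 40 N, if the wrist force passes 120 N, or if a joint passes its speed limit or range.

## Working session

There is one attempt and no reset: what is moved stays moved. The work goes in short steps, Python scripts to look and compute and a shell command to move; the robot and the scene stay as the last step left them, time stands still between calls to the robot, and variables do not carry over. Pictures are saved under pics/ and viewed, and the job is handed in when it is done.

```bash
ls; mkdir -p pics; python3 - <<'E'
from plant import *
import cv2
print(get_obs())
for n in ["scene","side","wrist"]:
    c=capture(n)
    cv2.imwrite(f"pics/{n}0.png",c["frame"][:,:,::-1])
    print(n,c["vertical_fov"],c["cx"],c["cy"],c["xyz"],c["rotation"])
E
```

```text
pics
{'time': 0.0, 'joint_positions': array([-1.45988346e-01,  3.42716055e-01,  1.52502549e+00, -3.99888512e-05,
        1.27536598e+00, -1.45970824e-01]), 'dq': array([ 0.00090538,  0.00132643,  0.00091737, -0.00076115,  0.0019    ,
       -0.0010569 ]), 'tau': array([ 7.61924657e-04, -4.31245601e+01, -2.44219762e+01,  7.17750052e-02,
        5.59406646e-02, -1.04314388e-04]), 'tool_pos': array([5.24565814e+02, 7.91175660e-02, 2.05345478e+02]), 'tcp_rot': array([3.02085876, 1.56928098, 3.02085291]), 'contact_force': array([-0.11730462, -0.46928257,  0.08303332]), 'moment': array([0.0380905 , 0.02282855, 0.01534918]), 'grip_width': 91.81795339322845}
scene 55.2562945502461 254.99288592501426 190.5780037614967 [1138.55709636  607.45594021  768.06436517] [-2.28971825 -0.00771259  2.33666052]
side 43.981271663372596 255.46537126387884 194.94959127906833 [ 320.23885242 -795.81635074 1032.97019222] [-2.34906349 -0.01207864 -0.31190144]
wrist 65.16992163499471 258.7262309891146 190.68034413806785 [523.81634593  69.84478782 384.35404038] [ 2.87643682e+00  1.14293890e-03 -8.73515192e-05]
```

View pics/scene0.png

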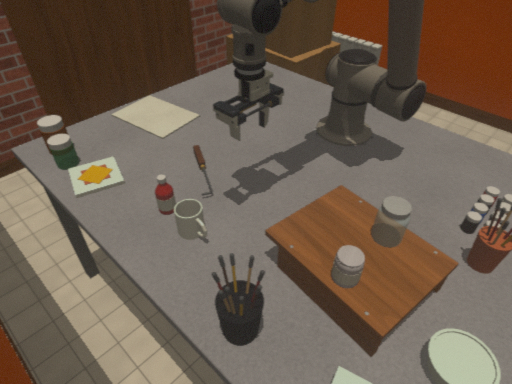

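View pics/side0.png

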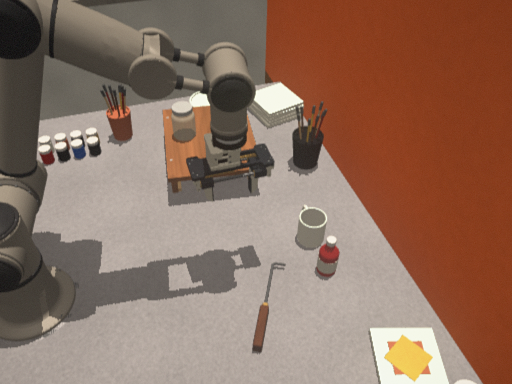

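View pics/wrist0.png

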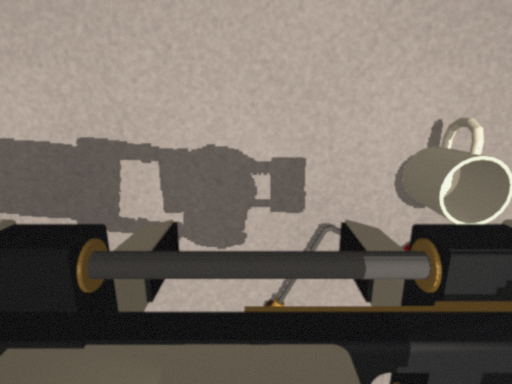

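```bash
cat > h.py <<'E'
from plant import *
import cv2, numpy as np
from scipy.spatial.transform import Rotation as Ro
def Rm(r): return Ro.from_euler('xyz',r).as_matrix()
def cam(n):
    c=capture(n); c['R']=Rm(c['rotation']); c['f']=192/np.tan(np.radians(c['vertical_fov']/2)); return c
def cloud(c):
    v,u=np.mgrid[0:384,0:512]; z=c['z_map']
    p=np.stack([(u-c['cx'])/c['f']*z,(v-c['cy'])/c['f']*z,z],-1)
    w=p@c['R'].T+np.array(c['xyz']); w[z==0]=np.nan
    return w
def onplane(c,u,v,h):
    d=c['R']@np.array([(u-c['cx'])/c['f'],(v-c['cy'])/c['f'],1]); o=np.array(c['xyz'])
    return o+d*(h-o[2])/d[2]
def proj(c,P):
    q=(np.atleast_2d(P)-np.array(c['xyz']))@c['R']
    return np.c_[q[:,0]/q[:,2]*c['f']+c['cx'],q[:,1]/q[:,2]*c['f']+c['cy']]
E
python3 - <<'E'
from h import *
import pickle
C={n:cam(n) for n in ['scene','side']}
pickle.dump(C,open('c0.pkl','wb'))
np.set_printoptions(precision=1,suppress=True)
for n in C:
    w=cloud(C[n]); b=w.reshape(-1,3); b=b[~np.isnan(b[:,0])]
    t=b[(b[:,2]>-20)&(b[:,2]<20)]; print(n,len(b),np.median(t[:,2]))
    s=b[(b[:,2]>97)&(b[:,2]<111)&(b[:,1]>150)&(b[:,0]<900)]
    print(len(s),np.median(s[:,2]),s.min(0),s.max(0))
    # board rect
    r=cv2.minAreaRect(s[:,:2].astype(np.float32)); print(r,cv2.boxPoints(r))
    im=C[n]['frame'][:,:,::-1]
    x0,y0=(100,130) if n=='scene' else (220,240)
    cv2.imwrite(f'pics/{n}_crop.png',cv2.resize(im[y0:y0+125,x0:x0+150],None,fx=5,fy=4.8,interpolation=cv2.INTER_CUBIC))
E
```

```text
scene 195856 -0.1187016881534646
13945 103.94018276214308 [259.5 203.   97. ] [899.9 657.1 111. ]
((564.4652099609375, 391.72991943359375), (382.066650390625, 709.5010375976562), 75.03216552734375) [[172.4 298.8]
 [857.8 115.6]
 [956.5 484.7]
 [271.1 667.9]]
side 195803 1.6129820812190019
3149 105.75325089747116 [260.9 204.8  97. ] [ 899.5 1419.   111. ]
((578.8213500976562, 812.0057983398438), (637.3856811523438, 1214.889404296875), 0.21051090955734253) [[ 257.9 1418.3]
 [ 262.4  203.4]
 [ 899.7  205.7]
 [ 895.3 1420.6]]
```

View pics/scene_crop.png

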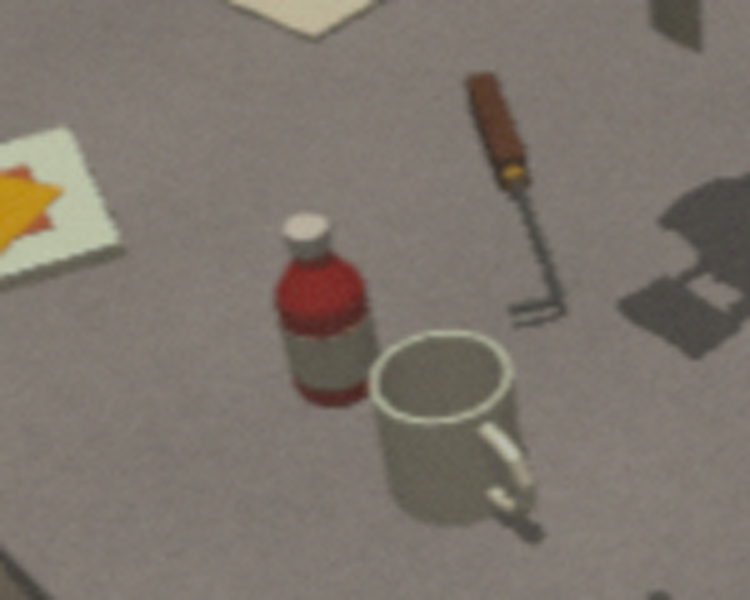

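View pics/side_crop.png

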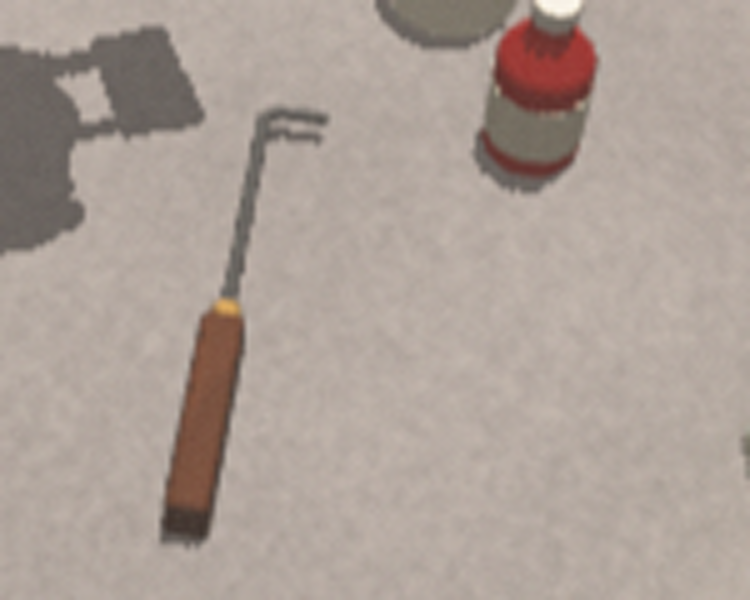

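```bash
python3 - <<'E'
from h import *
import pickle
C=pickle.load(open('c0.pkl','rb'))
np.set_printoptions(precision=1,suppress=True)
c=C['scene']; w=cloud(c); hsv=cv2.cvtColor(c['frame'],cv2.COLOR_RGB2HSV)
m=(w[...,2]>97)&(w[...,2]<111)
n,l,st,ce=cv2.connectedComponentsWithStats(m.astype(np.uint8))
for i in np.argsort(-st[1:,4])[:4]+1:
    s=w[l==i]; 
    r=cv2.minAreaRect(s[:,:2].astype(np.float32)); print(st[i],np.median(s[:,2]),r[1:],'\n',cv2.boxPoints(r))
c=C['side']
im=c['frame'][:,:,::-1]
cv2.imwrite('pics/side_shelf.png',cv2.resize(im[90:215,130:290],None,fx=5,fy=4.8,interpolation=cv2.INTER_CUBIC))
E
```

```text
[  265   185   193   153 12437] 103.8461429159862 ((350.6862487792969, 283.48004150390625), 82.5616683959961) 
 [[397.6 237.2]
 [678.7 200.5]
 [724.1 548.2]
 [443.  584.9]]
[ 214  280   50   47 1319] 105.8554116078601 ((100.02982330322266, 96.63938903808594), 1.2132596969604492) 
 [[809.  349.6]
 [811.  252.9]
 [911.1 255.1]
 [909.  351.7]]
[  0  11 190  39 505] 103.9031485250116 ((449.4085998535156, 1055.2894287109375), 60.634307861328125) 
 [[ -346.4 -1383.4]
 [  573.3 -1900.9]
 [  793.6 -1509.2]
 [ -126.   -991.7]]
[ 47 134  22  12 186] 99.172256583035 ((69.16123962402344, 63.98527908325195), 81.61573028564453) 
 [[ 814.9 -588.3]
 [ 878.2 -597.7]
 [ 888.3 -529.2]
 [ 825.  -519.9]]
```

```bash
python3 - <<'E'
from h import *
import pickle
C=pickle.load(open('c0.pkl','rb'))
np.set_printoptions(precision=1,suppress=True)
for n,box in [('scene',(185,140,215,172)),('side',(245,295,280,355))]:
    c=C[n]; w=cloud(c); hsv=cv2.cvtColor(c['frame'],cv2.COLOR_RGB2HSV)
    x0,y0,x1,y1=box; m=np.zeros((384,512),bool); m[y0:y1,x0:x1]=True
    m&=((hsv[...,0]<15)|(hsv[...,0]>170))&(hsv[...,1]>75)
    mm=m&(w[...,2]>26)&(w[...,2]<40)
    s=w[mm]; print(n,m.sum(),len(s),np.median(s[:,2]))
    r=cv2.minAreaRect(s[:,:2].astype(np.float32)); print(r); print(cv2.boxPoints(r))
    # mesh all non-bench near hook
c=C['side']
for p in [(262,115),(262,112),(325,121),(230,298),(228,312)]:
    print(p,onplane(c,220+p[0]/5-.4,240+p[1]/4.8-.4,16))
c=C['scene']
for p in [(556,303),(515,308),(516,190)]:
    print(p,onplane(c,100+p[0]/5-.4,130+p[1]/4.8-.4,16))
# bottle/mug positions
w=cloud(C['scene']); b=w.reshape(-1,3)
for nm,(a,bb,cc,d) in dict(bottlemug=(560,720,-200,0)).items():
    s=b[(b[:,0]>560)&(b[:,0]<760)&(b[:,1]>-250)&(b[:,1]<60)&(b[:,2]>35)&(b[:,2]<85)]
    k=np.float32(s[:,:2]);_,lab,ctr=cv2.kmeans(k,2,None,(3,50,.1),5,cv2.KMEANS_PP_CENTERS)
    for i in range(2): q=s[lab[:,0]==i]; print(q.min(0),q.max(0))
E
```

```text
scene 116 110 31.430430388442062
((524.9694213867188, -245.410888671875), (108.33876037597656, 20.51569175720215), 61.923091888427734)
[[ 490.4 -288.4]
 [ 508.5 -298. ]
 [ 559.5 -202.4]
 [ 541.4 -192.8]]
side 366 362 32.59228766392101
((522.2254028320312, -248.80213928222656), (108.84407806396484, 20.65187644958496), 62.12734603881836)
[[ 487.7 -292.1]
 [ 505.9 -301.7]
 [ 556.8 -205.5]
 [ 538.5 -195.9]]
(262, 115) [610.8 -78.   16. ]
(262, 112) [611.5 -76.1  16. ]
(325, 121) [641.4 -91.9  16. ]
(230, 298) [ 556.7 -184.4   16. ]
(228, 312) [ 553.1 -192.    16. ]
(556, 303) [617.8 -74.6  16. ]
(515, 308) [638.6 -89.   16. ]
(516, 190) [ 558.7 -183.2   16. ]
[ 714.3 -121.3   35. ] [759.9 -20.3  85. ]
[712.1 -19.7  35.4] [760.   60.   84.5]
```

View pics/side_shelf.png

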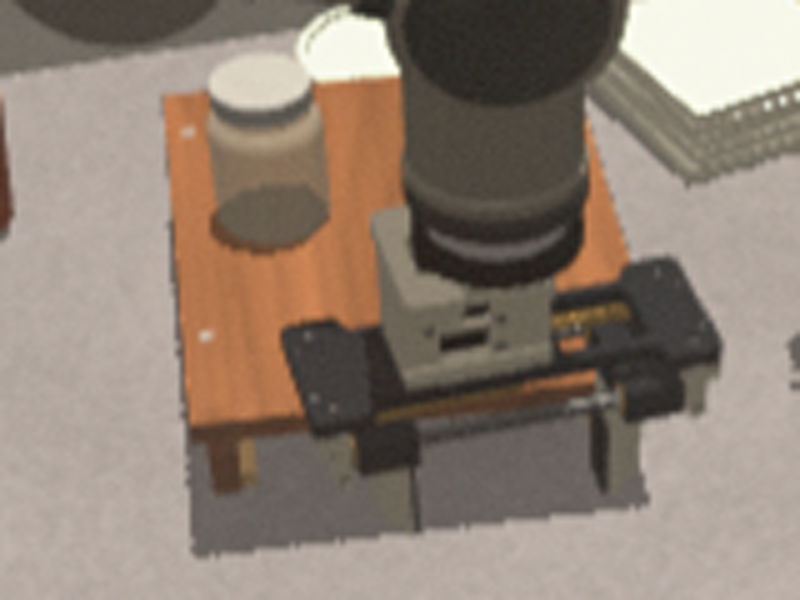

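```bash
python3 - <<'E'
from h import *
import pickle
np.set_printoptions(precision=3,suppress=True)
o=get_obs(); print(Rm(o['tcp_rot']))
C=pickle.load(open('c0.pkl','rb'))
c=C['scene']; w=cloud(c)
np.set_printoptions(precision=1,suppress=True)
for nm,(x0,y0,x1,y1),lo,hi in [('bottle',(150,170,177,215),20,130),('mug',(174,195,212,240),60,100),('jar',(370,195,412,250),112,220),('can',(330,245,368,290),112,190)]:
    s=w[y0:y1,x0:x1].reshape(-1,3); s=s[(s[:,2]>lo)&(s[:,2]<hi)]
    print(nm,len(s),s.min(0),s.max(0),np.median(s,0), (s.min(0)+s.max(0))/2)
E
```

```text
[[-0.001  0.     1.   ]
 [ 0.     1.    -0.   ]
 [-1.     0.    -0.001]]
bottle 554 [ 724.6 -144.4   20.1] [786.8 -12.8 126.5] [ 755.7 -112.1   75. ] [755.7 -78.6  73.3]
mug 462 [712.1 -48.4  60. ] [787.8  56.9  88.4] [752.6  -1.8  74.1] [749.9   4.3  74.2]
jar 1454 [458. 391. 112.] [527.3 461.6 212. ] [513.5 432.2 181.4] [492.6 426.3 162. ]
can 1078 [629.8 391.9 112.1] [689.5 451.  181.7] [675.  426.4 169.1] [659.7 421.5 146.9]
```

```bash
python3 -m creep '[{"ty":-4,"tx":2,"wx":0.1,"gripper":-1},{"ty":-8,"tx":4,"tz":-0.2,"wx":0.2,"gripper":-1},{"ty":-12,"tx":6,"tz":-0.3,"wx":0.3,"gripper":-1},{"ty":-16,"tx":7,"tz":-0.4,"wx":0.4,"gripper":-1},{"ty":-20,"tx":8,"tz":-0.5,"wx":0.489,"gripper":-1},{"ty":-23.5,"tx":9,"tz":-0.6,"wx":0.489,"gripper":-1},{"ty":-25.6,"tx":10,"tz":-0.6,"wx":0.489,"gripper":-1},{"ty":-25.6,"tx":10,"tz":-0.6,"wx":0.489,"gripper":-1}]'
python3 - <<'E'
from h import *
c=cam('side'); cv2.imwrite('pics/side1.png',c['frame'][:,:,::-1])
c=cam('wrist'); cv2.imwrite('pics/wrist1.png',c['frame'][:,:,::-1])
E
```

```text
validation failed for argument at $[0]...
```

```bash
python3 -m creep '[{"tx":2,"ty":-4,"tz":0,"wx":0.1,"wy":0,"wz":0,"gripper":-1},{"tx":4,"ty":-8,"tz":-0.2,"wx":0.2,"wy":0,"wz":0,"gripper":-1},{"tx":6,"ty":-12,"tz":-0.3,"wx":0.3,"wy":0,"wz":0,"gripper":-1},{"tx":7,"ty":-16,"tz":-0.4,"wx":0.4,"wy":0,"wz":0,"gripper":-1},{"tx":8,"ty":-20,"tz":-0.5,"wx":0.489,"wy":0,"wz":0,"gripper":-1},{"tx":9,"ty":-23.5,"tz":-0.6,"wx":0.489,"wy":0,"wz":0,"gripper":-1},{"tx":10,"ty":-25.6,"tz":-0.6,"wx":0.489,"wy":0,"wz":0,"gripper":-1},{"tx":10,"ty":-25.6,"tz":-0.6,"wx":0.489,"wy":0,"wz":0,"gripper":-1}]'
python3 - <<'E'
from h import *
c=cam('side'); cv2.imwrite('pics/side1.png',c['frame'][:,:,::-1])
c=cam('wrist'); cv2.imwrite('pics/wrist1.png',c['frame'][:,:,::-1])
E
```

```text
time: 1.02
tool_pos: [517.6, -260.5, 103.6]
tcp_rot: [-2.706, 1.568, 3.083]
contact_force: [-1.6, -0.3, 0.1]
grip_width: 91.5
```

```bash
python3 - <<'E'
from h import *
np.set_printoptions(precision=3,suppress=True)
o=get_obs(); print(o['time'],o['tool_pos'],o['contact_force']); print(Rm(o['tcp_rot']))
E
```

```text
1.1167 [ 518.467 -256.446  105.323] [0.359 0.79  0.353]
[[-0.001  0.472  0.882]
 [ 0.001  0.882 -0.472]
 [-1.     0.001 -0.002]]
```

View pics/side1.png

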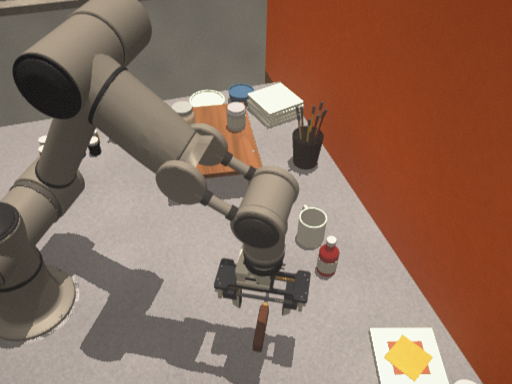

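View pics/wrist1.png

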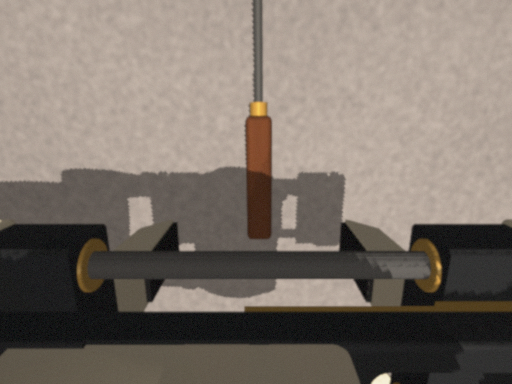

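The side view shows the hand over the handle. In the wrist view the handle (column 258, rows 115-237) lies square and centred between the fingers (columns 178-340). I'll go down and grip.

```bash
python3 -m creep '[{"tx":3,"ty":0,"tz":0,"wx":0,"wy":0,"wz":0,"gripper":-1},{"tx":6,"ty":0,"tz":0,"wx":0,"wy":0,"wz":0,"gripper":-1},{"tx":8,"ty":0,"tz":0,"wx":0,"wy":0,"wz":0,"gripper":-1},{"tx":9.3,"ty":0,"tz":0,"wx":0,"wy":0,"wz":0,"gripper":-1},{"tx":10,"ty":0,"tz":0,"wx":0,"wy":0,"wz":0,"gripper":-1},{"tx":10,"ty":0,"tz":0,"wx":0,"wy":0,"wz":0,"gripper":-1},{"tx":10,"ty":0,"tz":0,"wx":0,"wy":0,"wz":0,"gripper":-0.2},{"tx":10,"ty":0,"tz":0,"wx":0,"wy":0,"wz":0,"gripper":1}]'
python3 -m creep '[{"tx":0,"ty":0,"tz":0,"wx":0,"wy":0,"wz":0,"gripper":1},{"tx":0,"ty":0,"tz":0,"wx":0,"wy":0,"wz":0,"gripper":1},{"tx":0,"ty":0,"tz":0,"wx":0,"wy":0,"wz":0,"gripper":1},{"tx":0,"ty":0,"tz":0,"wx":0,"wy":0,"wz":0,"gripper":1},{"tx":0,"ty":0,"tz":0,"wx":0,"wy":0,"wz":0,"gripper":1},{"tx":0,"ty":0,"tz":0,"wx":0,"wy":0,"wz":0,"gripper":1}]'
```

```text
time: 1.78
tool_pos: [520.0, -256.0, 7.5]
tcp_rot: [-0.065, 1.568, -0.554]
contact_force: [0.3, 0.5, -0.7]
grip_width: 82.8
time: 2.28
tool_pos: [519.0, -256.1, 6.1]
tcp_rot: [0.052, 1.571, -0.437]
contact_force: [-0.7, 1.0, 0.1]
grip_width: 43.2
```

```bash
python3 -m creep '[{"tx":0,"ty":0,"tz":0,"wx":0,"wy":0,"wz":0,"gripper":1},{"tx":0,"ty":0,"tz":0,"wx":0,"wy":0,"wz":0,"gripper":1},{"tx":0,"ty":0,"tz":0,"wx":0,"wy":0,"wz":0,"gripper":1},{"tx":0,"ty":0,"tz":0,"wx":0,"wy":0,"wz":0,"gripper":1},{"tx":0,"ty":0,"tz":0,"wx":0,"wy":0,"wz":0,"gripper":1},{"tx":0,"ty":0,"tz":0,"wx":0,"wy":0,"wz":0,"gripper":1}]'
```

```text
time: 2.78
tool_pos: [519.0, -256.0, 6.0]
tcp_rot: [0.254, 1.571, -0.235]
contact_force: [-1.1, 0.3, -0.5]
grip_width: 21.1
```

```bash
python3 -m creep '[{"tx":-1,"ty":0,"tz":0,"wx":0,"wy":0,"wz":0,"gripper":1},{"tx":-2.4,"ty":0,"tz":0,"wx":0,"wy":0,"wz":0,"gripper":1},{"tx":-2.4,"ty":2,"tz":-2,"wx":-0.07,"wy":0,"wz":0,"gripper":1},{"tx":-2.4,"ty":4,"tz":-4,"wx":-0.15,"wy":0,"wz":0,"gripper":1},{"tx":-2.4,"ty":6,"tz":-6,"wx":-0.24,"wy":0,"wz":0,"gripper":1},{"tx":-2.4,"ty":8,"tz":-8,"wx":-0.32,"wy":0,"wz":0,"gripper":1},{"tx":-2.4,"ty":10,"tz":-10,"wx":-0.359,"wy":0,"wz":0,"gripper":1},{"tx":-2.4,"ty":10,"tz":-10,"wx":-0.359,"wy":0,"wz":0,"gripper":1}]'
python3 - <<'E'
from h import *
np.set_printoptions(precision=1,suppress=True)
ty=np.array([np.cos(np.radians(61.98)),np.sin(np.radians(61.98))]); tz=np.array([ty[1],-ty[0]])
p=np.array([519,-256])+100*ty-100*tz; print('cmd',p)
a=np.radians(82.56); ty=np.array([np.cos(a),np.sin(a)]); tz=np.array([ty[1],-ty[0]])
t=np.array([463.1,-8.3]); print((t-p)@ty,(t-p)@tz)
for i in range(1):
    c=cam('scene'); cv2.imwrite('pics/scene2.png',c['frame'][:,:,::-1])
E
```

```text
time: 3.45
tool_pos: [475.1, -116.3, 30.3]
tcp_rot: [2.659, 1.567, 2.534]
contact_force: [0.2, 1.6, -2.2]
grip_width: 21.5
cmd [ 477.7 -120.7]
109.60652466650632 -29.036785165959344
```

View pics/scene2.png

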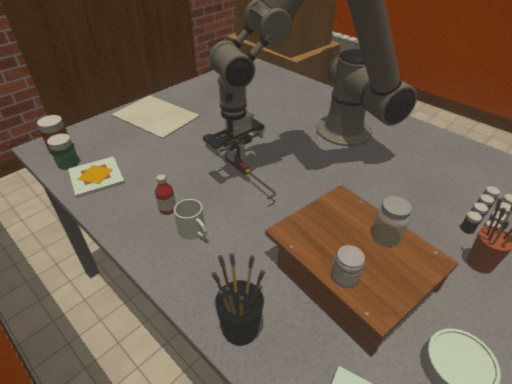

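```bash
python3 -m creep '[{"tx":0,"ty":2,"tz":-0.8,"wx":0,"wy":0,"wz":0,"gripper":1},{"tx":0,"ty":4,"tz":-1.6,"wx":0,"wy":0,"wz":0,"gripper":1},{"tx":0,"ty":6,"tz":-2.4,"wx":0,"wy":0,"wz":0,"gripper":1},{"tx":0,"ty":8,"tz":-2.9,"wx":0,"wy":0,"wz":0,"gripper":1},{"tx":0,"ty":10,"tz":-2.9,"wx":0,"wy":0,"wz":0,"gripper":1},{"tx":0,"ty":11,"tz":-2.9,"wx":0,"wy":0,"wz":0,"gripper":1},{"tx":0,"ty":11,"tz":-2.9,"wx":0,"wy":0,"wz":0,"gripper":1},{"tx":0,"ty":11,"tz":-2.9,"wx":0,"wy":0,"wz":0,"gripper":1}]'
python3 - <<'E'
from h import *
import pickle
np.set_printoptions(precision=3,suppress=True)
o=get_obs(); print(o['time'],o['tool_pos'],o['contact_force']); print(Rm(o['tcp_rot']))
C={n:cam(n) for n in ['scene','side']}
pickle.dump(C,open('c3.pkl','wb'))
for n in C:
    im=C[n]['frame'][:,:,::-1]
    x0,y0=(200,130) if n=='scene' else (140,90)
    if n=='side': x0,y0=(140,110)
    cv2.imwrite(f'pics/{n}3.png',cv2.resize(im[y0:y0+125,x0:x0+150],None,fx=5,fy=4.8,interpolation=cv2.INTER_CUBIC))
E
```

```text
time: 4.17
tool_pos: [464.0, -8.5, 30.3]
tcp_rot: [-0.363, 1.57, -0.492]
contact_force: [0.0, 0.4, -1.0]
grip_width: 21.5
4.1667 [464.001  -8.455  30.275] [ 0.012  0.448 -0.992]
[[ 0.001  0.129  0.992]
 [-0.001  0.992 -0.129]
 [-1.    -0.     0.001]]
```

View pics/scene3.png

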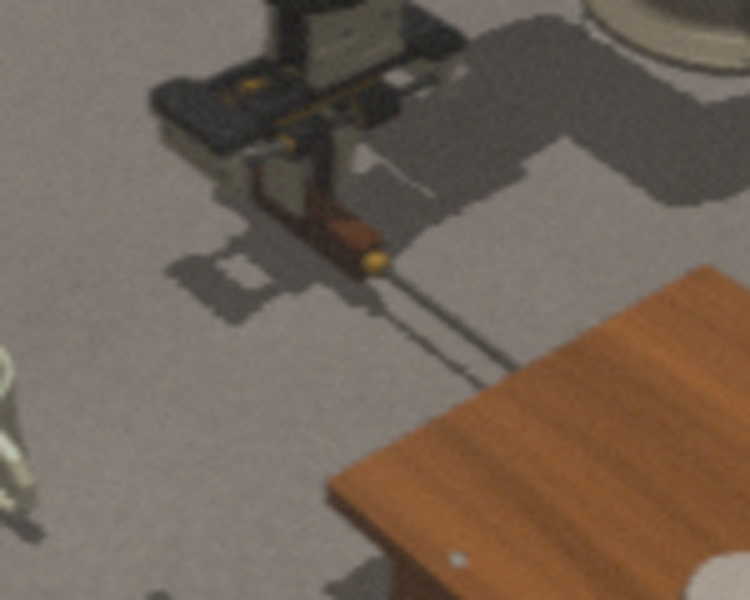

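View pics/side3.png

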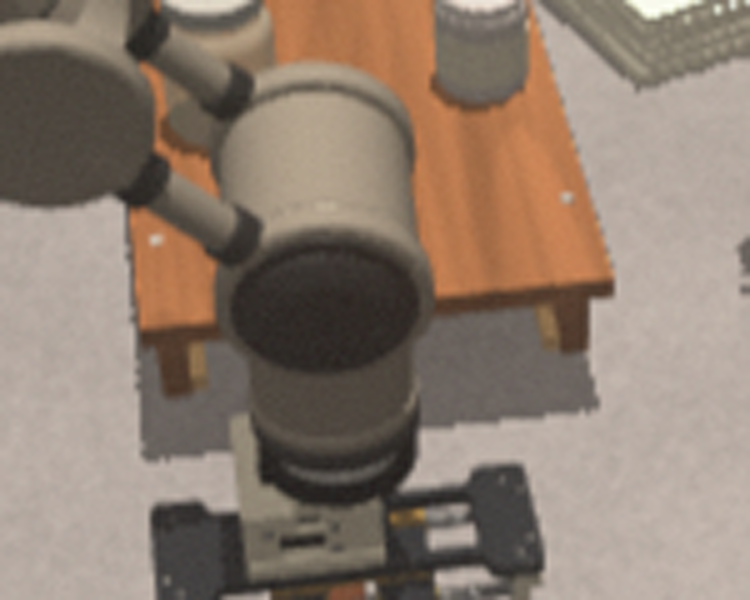

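```bash
python3 - <<'E'
from h import *
import pickle
np.set_printoptions(precision=1,suppress=True)
C=pickle.load(open('c3.pkl','rb')); c=C['scene']
S=np.array([538.1,218.9]);a=np.radians(82.56); ex=np.array([np.cos(a),np.sin(a)]); ey=np.array([-ex[1],ex[0]])
def sh(p): d=p[:2]-S; return np.array([d@ex,d@ey])
for p in [(375,262),(390,270),(450,319),(510,366)]:
    w=onplane(c,200+p[0]/5-.4,130+p[1]/4.8-.4,40); print(p,w,sh(w))
# rod from depth
w=cloud(c); reg=w[180:215,276:305].reshape(-1,3); s=reg[(reg[:,2]>32)&(reg[:,2]<48)]
for q in s[np.argsort(s[:,1])]: print(q,sh(q))
print('tcp cmd', sh(np.array([463.9,-8.2])))
# board front
m=(w[...,2]>97)&(w[...,2]<111); n,l,st,ce=cv2.connectedComponentsWithStats(m.astype(np.uint8))
i=1+np.argmax(st[1:,4]); print(cv2.boxPoints(cv2.minAreaRect(w[l==i][:,:2].astype(np.float32))))
E
```

```text
(375, 262) [471.3  57.2  40. ] [-169.    45.3]
(390, 270) [470.8  69.1  40. ] [-157.3   47.4]
(450, 319) [481.  125.3  40. ] [-100.2   44.5]
(510, 366) [489.2 177.1  40. ] [-47.8  43. ]
[468.8  60.5  45.2] [-166.    48.2]
[473.4  64.7  42.5] [-161.2   44.2]
[469.8  65.4  44.7] [-161.    47.9]
[474.6  65.5  47.6] [-160.4   43.1]
[475.5  66.7  40.9] [-159.    42.3]
[473.1  68.4  44.5] [-157.6   44.9]
[478.2  69.1  40. ] [-156.3   40. ]
[474.5  70.   38.2] [-155.9   43.8]
[476.5  71.4  44.3] [-154.2   42. ]
[478.   73.1  38.2] [-152.3   40.7]
[476.4  75.4  42.7] [-150.2   42.6]
[478.2  77.2  40.8] [-148.3   41. ]
[474.4  77.7  42.8] [-148.2   44.9]
[477.7  80.6  42.6] [-144.9   42. ]
[478.7  81.7  39.8] [-143.7   41.1]
[477.1  84.   44.3] [-141.6   43. ]
[477.5  84.5  40.8] [-141.1   42.7]
[480.8  87.4  40.6] [-137.8   39.8]
[478.3  89.   44. ] [-136.5   42.5]
[479.1  90.2  37.2] [-135.3   41.9]
[479.8  90.5  41.8] [-134.9   41.2]
[478.4  93.2  42.6] [-132.4   42.9]
[479.   93.9  39.5] [-131.6   42.4]
[475.2  94.5  41.4] [-131.5   46.3]
[480.4  95.3  37.1] [-130.    41.2]
[477.9  96.9  
[... 1408 characters left out ...]
.2]
[486.5 157.8  40.7] [-67.3  43.3]
[486.7 158.3  37.2] [-66.7  43.1]
[485.2 160.4  41.6] [-64.8  44.8]
[487.3 162.2  40.2] [-62.8  43.1]
[488.8 163.7  38.2] [-61.1  41.7]
[486.4 165.1  41.5] [-60.   44.3]
[489.5 167.6  41.2] [-57.2  41.6]
[491.1 169.1  39.4] [-55.4  40.1]
[488.5 170.4  42.4] [-54.5  42.9]
[484.8 171.3  40.5] [-54.1  46.7]
[490.7 172.2  41.1] [-52.4  41. ]
[492.2 173.7  39.2] [-50.7  39.6]
[488.  173.9  40.4] [-51.1  43.8]
[490.8 176.2  39.8] [-48.5  41.4]
[487.  176.6  41.6] [-48.5  45.2]
[490.  179.   41.2] [-45.7  42.5]
[485.3 179.3  38.2] [-46.1  47.2]
[492.4 181.   40.2] [-43.5  40.4]
tcp cmd [-234.8   44.2]
[[396.6 237. ]
 [677.9 199.9]
 [723.9 547.9]
 [442.5 585. ]]
```

```bash
cat >> h.py <<'E'
S=np.array([538.1,218.9]);a_=np.radians(82.56); ex=np.array([np.cos(a_),np.sin(a_)]); ey=np.array([-ex[1],ex[0]])
def sh(p):
    d=np.asarray(p)[...,:2]-S; return np.stack([d@ex,d@ey],-1)
E
python3 - <<'E'
from h import *
import pickle
np.set_printoptions(precision=1,suppress=True,linewidth=150)
for f in ['c0.pkl','c3.pkl']:
    c=pickle.load(open(f,'rb'))['side']; w=cloud(c); s=sh(w)
    m=(abs(s[...,1])<85)&(s[...,0]>-5)&(s[...,0]<200)&(w[...,2]<75)
    v,u=np.nonzero(m); print(f,m.sum())
    for k in range(0,100,10):
        mm=m&(s[...,0]>=k)&(s[...,0]<k+10); print(k,mm.sum(),w[mm][:,2].round(0)[::max(1,mm.sum()//12)])
E
```

```text
c0.pkl 834
0 117 [ 7.  4.  4.  2. -0.  2.  1.  5.  1.  1.  2.  1.  1.]
10 98 [ 6.  4. -0.  3.  3.  1. -2.  3. -2. -1. -1.  2. -0.]
20 114 [ 7.  6.  2.  3.  3.  1. -2. -1.  4. -1.  1.  1.  0.]
30 104 [ 6.  4.  3.  4.  1.  2.  0.  3.  3.  2.  0. -1.  1.]
40 90 [ 4.  1. -2.  5.  1.  4.  1. -0.  3.  7.  1. -0.  0.]
50 81 [ 4.  4. -1.  2.  1.  3. -2. -1.  1. -4. -0.  6.  0. -0.]
60 75 [ 4.  4.  5.  2.  1. -1.  1.  3.  4. -1. -3.  7.  2.]
70 54 [ 4.  5. -0.  1.  1.  5.  1. -3.  1. -0. -5. -1. -1. -1.]
80 20 [ 7.  0.  4.  4.  0. -2. -1.  5.  3.  6.  3.  6.  2. -0.  5. -0.  4. -1. -4. -1.]
90 20 [ 6.  3.  4.  0.  2.  1.  1.  1. -0.  5. -3.  1.  1.  2.  1.  3.  3. -0.  2.  2.]
c3.pkl 447
0 43 [ 4.  1.  3.  2.  1.  4.  3.  3.  2.  0.  0.  1.  2.  1. -5.]
10 52 [ 5.  2.  3.  2.  1. -2.  3.  2.  2.  3. -0.  1.  1.]
20 49 [ 6.  7.  3. -1.  6.  3.  2.  3.  5. -1.  2. -0.  4.]
30 44 [ 7.  3.  6.  4.  4.  2.  2.  2.  2.  1.  2. -1.  1.  0.  0.]
40 47 [ 5.  3.  1.  3.  1.  5.  4. -0.  4.  2.  1. -0.  2.  0.  1.  3.]
50 44 [ 4.  4.  0.  2.  2.  2. -0.  2. -2.  1. -0.  1.  0. -1.  2.]
60 43 [ 4.  3.  2.  2.  4.  2.  2.  0. -1.  3.  0.  3. -2.  6.  2.]
70 48 [ 7.  3.  2.  2.  6.  1.  1.  4.  2. -2.  1. -3.]
80 30 [ 4.  3.  5.  3.  1.  3.  4.  1.  0.  4.  3.  4.  3.  1. -2.]
90 22 [ 2.  2. -2.  4. -2.  1.  1.  4. -1.  3.  0. -0. -0.  2.  1. -1. -1. -2.  1. -2. -3. -5.]
```

```bash
python3 - <<'E'
from h import *
import pickle
np.set_printoptions(precision=1,suppress=True,linewidth=150)
c=pickle.load(open('c0.pkl','rb'))['side']; w=cloud(c); s=sh(w); cp=np.array(c['xyz'])
for y in [-80,-40,0,40,80]:
    P=np.r_[S+y*ey,86]; d=P-cp; B=cp+d*(-cp[2]/d[2]); print(y,'occl limit',sh(B))
for y0 in range(-90,90,20):
    m=(s[...,1]>y0)&(s[...,1]<y0+20)&(s[...,0]>60)&(s[...,0]<130)&(w[...,2]<60)
    q=np.sort(s[m][:,0]); print(y0,len(q),q[-6:], w[m][np.argsort(s[m][:,0])][-6:,2])
E
```

```text
-80 occl limit [ 93.9 -95. ]
-40 occl limit [ 93.9 -51.3]
0 occl limit [93.9 -7.7]
40 occl limit [93.9 35.9]
80 occl limit [93.9 79.6]
-90 31 [79.7 79.9 80.1 80.5 81.  83. ] [ 3.8  2.5  0.1  1.5 -1.8  0.2]
-70 25 [76.8 78.1 78.6 79.3 80.  95.2] [ 3.6  0.5 -0.4  2.3  1.1  2.6]
-50 29 [75.8 77.4 80.5 92.  95.3 95.5] [ 1.8 -0.2 -0.7  6.1  1.2  0.5]
-30 28 [ 93.9  94.8  95.2  96.   98.2 101. ] [ 0.6  3.6  2.2  1.   0.  -4.9]
-10 20 [87.7 88.3 91.8 92.3 98.3 99.5] [ 3.9  7.2  5.   0.6 -0.5 -2.6]
10 0 [] []
30 0 [] []
50 9 [68.  70.  72.6 72.9 78.8 92.9] [ 2.   0.6 -1.3  2.7  1.5  1.8]
70 50 [92.2 93.2 93.2 93.2 93.4 96.4] [ 0.7  4.5  2.1  3.1  3.3 -0.4]
```

```bash
python3 -m creep '[{"tx":0,"ty":1,"tz":-0.4,"wx":0,"wy":0,"wz":0,"gripper":1},{"tx":0,"ty":2.5,"tz":-0.4,"wx":0,"wy":0,"wz":0,"gripper":1},{"tx":0,"ty":4,"tz":-0.4,"wx":0,"wy":0,"wz":0,"gripper":1},{"tx":0,"ty":5,"tz":-0.4,"wx":0,"wy":0,"wz":0,"gripper":1},{"tx":0,"ty":6,"tz":-0.4,"wx":0,"wy":0,"wz":0,"gripper":1},{"tx":0,"ty":6,"tz":-0.4,"wx":0,"wy":0,"wz":0,"gripper":1},{"tx":0,"ty":6,"tz":-0.4,"wx":0,"wy":0,"wz":0,"gripper":1}]'
```

```text
time: 4.85
tool_pos: [467.0, 52.3, 30.0]
tcp_rot: [-1.405, 1.571, -1.534]
contact_force: [0.0, 0.1, -1.6]
grip_width: 21.5
```

```bash
python3 -m creep '[{"tx":0,"ty":0.4,"tz":0,"wx":0,"wy":0,"wz":0,"gripper":1},{"tx":0,"ty":0.8,"tz":0,"wx":0,"wy":0,"wz":0,"gripper":1},{"tx":0,"ty":1.2,"tz":0,"wx":0,"wy":0,"wz":0,"gripper":1},{"tx":0,"ty":1.5,"tz":0,"wx":0,"wy":0,"wz":0,"gripper":1},{"tx":0,"ty":1.5,"tz":0,"wx":0,"wy":0,"wz":0,"gripper":1}]'
```

```text
time: 5.27
tool_pos: [469.1, 67.4, 30.1]
tcp_rot: [0.507, 1.571, 0.377]
contact_force: [1.3, 0.3, -1.6]
grip_width: 21.5
```

```bash
python3 -m creep '[{"tx":0,"ty":0.3,"tz":0,"wx":0,"wy":0,"wz":0,"gripper":1},{"tx":0,"ty":0.6,"tz":0,"wx":0,"wy":0,"wz":0,"gripper":1},{"tx":0,"ty":0.9,"tz":0,"wx":0,"wy":0,"wz":0,"gripper":1},{"tx":0,"ty":1.2,"tz":0,"wx":0,"wy":0,"wz":0,"gripper":1},{"tx":0,"ty":1.2,"tz":0,"wx":0,"wy":0,"wz":0,"gripper":1},{"tx":0,"ty":1.2,"tz":0,"wx":0,"wy":0,"wz":0,"gripper":1}]'
```

```text
time: 5.77
tool_pos: [470.5, 79.1, 30.0]
tcp_rot: [-0.373, 1.571, -0.503]
contact_force: [0.4, -0.8, -0.4]
grip_width: 21.4
```

```bash
python3 -m creep '[{"tx":0,"ty":0.3,"tz":0,"wx":0,"wy":0,"wz":0,"gripper":1},{"tx":0,"ty":0.6,"tz":0,"wx":0,"wy":0,"wz":0,"gripper":1},{"tx":0,"ty":0.9,"tz":0,"wx":0,"wy":0,"wz":0,"gripper":1},{"tx":0,"ty":1.2,"tz":0,"wx":0,"wy":0,"wz":0,"gripper":1},{"tx":0,"ty":1.2,"tz":0,"wx":0,"wy":0,"wz":0,"gripper":1}]'
```

```text
time: 6.18
tool_pos: [472.2, 91.3, 30.0]
tcp_rot: [0.611, 1.571, 0.482]
contact_force: [-0.0, -0.7, -0.8]
grip_width: 21.4
```

```bash
python3 -m creep '[{"tx":0,"ty":0.2,"tz":0,"wx":0,"wy":0,"wz":0,"gripper":1},{"tx":0,"ty":0.4,"tz":0,"wx":0,"wy":0,"wz":0,"gripper":1},{"tx":0,"ty":0.6,"tz":0,"wx":0,"wy":0,"wz":0,"gripper":1},{"tx":0,"ty":0.6,"tz":0,"wx":0,"wy":0,"wz":0,"gripper":1}]'
```

```text
time: 6.52
tool_pos: [473.0, 97.1, 30.0]
tcp_rot: [0.429, 1.571, 0.299]
contact_force: [-0.5, -0.7, -1.1]
grip_width: 21.3
```

```bash
python3 -m creep '[{"tx":0,"ty":0.1,"tz":0,"wx":0,"wy":0,"wz":0,"gripper":1},{"tx":0,"ty":0.2,"tz":0,"wx":0,"wy":0,"wz":0,"gripper":1},{"tx":0,"ty":0.3,"tz":0,"wx":0,"wy":0,"wz":0,"gripper":1},{"tx":0,"ty":0.3,"tz":0,"wx":0,"wy":0,"wz":0,"gripper":1}]'
```

```text
time: 6.85
tool_pos: [473.3, 99.8, 30.0]
tcp_rot: [0.323, 1.571, 0.193]
contact_force: [-0.3, 0.2, -2.4]
grip_width: 21.5
```

```bash
python3 -m creep '[{"tx":0,"ty":0.1,"tz":0,"wx":0,"wy":0,"wz":0,"gripper":1},{"tx":0,"ty":0.2,"tz":0,"wx":0,"wy":0,"wz":0,"gripper":1},{"tx":0,"ty":0.2,"tz":0,"wx":0,"wy":0,"wz":0,"gripper":1}]'
```

```text
time: 7.1
tool_pos: [473.6, 101.8, 30.0]
tcp_rot: [0.397, 1.571, 0.267]
contact_force: [0.1, -0.4, -1.5]
grip_width: 21.0
```

```bash
python3 -m creep '[{"tx":0,"ty":0.1,"tz":0,"wx":0,"wy":0,"wz":0,"gripper":1},{"tx":0,"ty":0.2,"tz":0,"wx":0,"wy":0,"wz":0,"gripper":1},{"tx":0,"ty":0.2,"tz":0,"wx":0,"wy":0,"wz":0,"gripper":1}]'
```

```text
time: 7.35
tool_pos: [473.8, 103.8, 30.1]
tcp_rot: [0.258, 1.571, 0.128]
contact_force: [0.2, 0.5, -1.6]
grip_width: 21.6
```

```bash
python3 -m creep '[{"tx":0,"ty":0.1,"tz":0,"wx":0,"wy":0,"wz":0,"gripper":1},{"tx":0,"ty":0.2,"tz":0,"wx":0,"wy":0,"wz":0,"gripper":1},{"tx":0,"ty":0.2,"tz":0,"wx":0,"wy":0,"wz":0,"gripper":1}]'
```

```text
time: 7.6
tool_pos: [474.1, 105.8, 30.0]
tcp_rot: [0.543, 1.571, 0.413]
contact_force: [0.3, -0.0, -1.7]
grip_width: 21.3
```

Advance is 114 mm so far, with nothing felt. I'll carry on one light step at a time.

```bash
python3 -m creep '[{"tx":0,"ty":0.1,"tz":0,"wx":0,"wy":0,"wz":0,"gripper":1},{"tx":0,"ty":0.2,"tz":0,"wx":0,"wy":0,"wz":0,"gripper":1},{"tx":0,"ty":0.2,"tz":0,"wx":0,"wy":0,"wz":0,"gripper":1}]'
```

```text
time: 7.85
tool_pos: [474.4, 107.8, 30.0]
tcp_rot: [0.459, 1.571, 0.329]
contact_force: [-0.6, 0.2, -0.3]
grip_width: 21.6
```

```bash
python3 -m creep '[{"tx":0,"ty":0.1,"tz":0,"wx":0,"wy":0,"wz":0,"gripper":1},{"tx":0,"ty":0.2,"tz":0,"wx":0,"wy":0,"wz":0,"gripper":1},{"tx":0,"ty":0.2,"tz":0,"wx":0,"wy":0,"wz":0,"gripper":1}]'
```

```text
time: 8.1
tool_pos: [474.6, 109.8, 30.0]
tcp_rot: [0.345, 1.571, 0.215]
contact_force: [-0.1, 0.3, -1.2]
grip_width: 21.1
```

```bash
python3 -m creep '[{"tx":0,"ty":0.1,"tz":0,"wx":0,"wy":0,"wz":0,"gripper":1},{"tx":0,"ty":0.2,"tz":0,"wx":0,"wy":0,"wz":0,"gripper":1},{"tx":0,"ty":0.2,"tz":0,"wx":0,"wy":0,"wz":0,"gripper":1}]'
```

```text
time: 8.35
tool_pos: [474.9, 111.8, 30.0]
tcp_rot: [0.423, 1.571, 0.293]
contact_force: [-0.8, -0.3, -1.8]
grip_width: 21.5
```

```bash
python3 -m creep '[{"tx":0,"ty":0.1,"tz":0,"wx":0,"wy":0,"wz":0,"gripper":1},{"tx":0,"ty":0.2,"tz":0,"wx":0,"wy":0,"wz":0,"gripper":1},{"tx":0,"ty":0.2,"tz":0,"wx":0,"wy":0,"wz":0,"gripper":1}]'
```

```text
time: 8.6
tool_pos: [474.5, 112.7, 29.9]
tcp_rot: [-2.122, 1.569, -2.251]
contact_force: [-0.4, -5.9, -2.2]
grip_width: 21.5
```

```bash
python3 -m creep '[{"tx":0,"ty":-0.5,"tz":0,"wx":0,"wy":0,"wz":0,"gripper":1},{"tx":0,"ty":-1.2,"tz":0,"wx":0,"wy":0,"wz":0,"gripper":1},{"tx":0,"ty":-2,"tz":0,"wx":0,"wy":0,"wz":0,"gripper":1},{"tx":0,"ty":-2,"tz":0,"wx":0,"wy":0,"wz":0,"gripper":1},{"tx":0,"ty":-2,"tz":0.4,"wx":0,"wy":0,"wz":0,"gripper":1},{"tx":0,"ty":-2,"tz":0.8,"wx":0,"wy":0,"wz":0,"gripper":1},{"tx":0,"ty":-2,"tz":0.8,"wx":0,"wy":0,"wz":0,"gripper":1}]'
```

```text
time: 9.18
tool_pos: [481.8, 92.7, 30.3]
tcp_rot: [0.192, 1.569, 0.062]
contact_force: [-0.3, -0.3, -0.2]
grip_width: 21.4
```

```bash
python3 -m creep '[{"tx":0,"ty":0,"tz":0.2,"wx":0,"wy":0,"wz":0,"gripper":1},{"tx":0,"ty":0,"tz":0.4,"wx":0,"wy":0,"wz":0,"gripper":1},{"tx":0,"ty":0,"tz":0.6,"wx":0,"wy":0,"wz":0,"gripper":1},{"tx":0,"ty":0,"tz":0.6,"wx":0,"wy":0,"wz":0,"gripper":1}]'
```

```text
time: 9.52
tool_pos: [486.9, 92.0, 30.0]
tcp_rot: [0.165, 1.57, 0.035]
contact_force: [-0.7, -0.6, -2.3]
grip_width: 21.6
```

```bash
python3 -m creep '[{"tx":0,"ty":0,"tz":0.1,"wx":0,"wy":0,"wz":0,"gripper":1},{"tx":0,"ty":0,"tz":0.2,"wx":0,"wy":0,"wz":0,"gripper":1},{"tx":0,"ty":0,"tz":0.2,"wx":0,"wy":0,"wz":0,"gripper":1}]'
```

```text
time: 9.77
tool_pos: [488.5, 91.7, 30.0]
tcp_rot: [0.066, 1.571, -0.064]
contact_force: [0.7, 0.2, -1.1]
grip_width: 21.7
```

```bash
python3 -m creep '[{"tx":0,"ty":0,"tz":0.1,"wx":0,"wy":0,"wz":0,"gripper":1},{"tx":0,"ty":0,"tz":0.2,"wx":0,"wy":0,"wz":0,"gripper":1},{"tx":0,"ty":0,"tz":0.2,"wx":0,"wy":0,"wz":0,"gripper":1}]'
```

```text
time: 10.02
tool_pos: [490.6, 91.4, 30.1]
tcp_rot: [0.06, 1.57, -0.07]
contact_force: [0.0, -0.6, -1.8]
grip_width: 21.0
```

```bash
python3 -m creep '[{"tx":0,"ty":0,"tz":0.1,"wx":0,"wy":0,"wz":0,"gripper":1},{"tx":0,"ty":0,"tz":0.2,"wx":0,"wy":0,"wz":0,"gripper":1},{"tx":0,"ty":0,"tz":0.3,"wx":0,"wy":0,"wz":0,"gripper":1},{"tx":0,"ty":0,"tz":0.3,"wx":0,"wy":0,"wz":0,"gripper":1}]'
```

```text
time: 10.35
tool_pos: [493.6, 91.0, 30.1]
tcp_rot: [0.103, 1.57, -0.027]
contact_force: [-0.6, -0.8, -1.9]
grip_width: 21.5
```

```bash
python3 -m creep '[{"tx":0,"ty":0,"tz":0.2,"wx":0,"wy":0,"wz":0,"gripper":1},{"tx":0,"ty":0,"tz":0.4,"wx":0,"wy":0,"wz":0,"gripper":1},{"tx":0,"ty":0,"tz":0.5,"wx":0,"wy":0,"wz":0,"gripper":1},{"tx":0,"ty":0,"tz":0.5,"wx":0,"wy":0,"wz":0,"gripper":1}]'
```

```text
time: 10.68
tool_pos: [498.7, 90.3, 30.1]
tcp_rot: [0.149, 1.57, 0.019]
contact_force: [0.3, 0.5, -1.2]
grip_width: 21.0
```

```bash
python3 -m creep '[{"tx":0,"ty":0,"tz":0.3,"wx":0,"wy":0,"wz":0,"gripper":1},{"tx":0,"ty":0,"tz":0.5,"wx":0,"wy":0,"wz":0,"gripper":1},{"tx":0,"ty":0,"tz":0.7,"wx":0,"wy":0,"wz":0,"gripper":1},{"tx":0,"ty":0,"tz":0.7,"wx":0,"wy":0,"wz":0,"gripper":1}]'
```

```text
time: 11.02
tool_pos: [505.8, 89.4, 30.1]
tcp_rot: [0.076, 1.57, -0.054]
contact_force: [0.1, 0.1, 0.0]
grip_width: 21.6
```

```bash
python3 -m creep '[{"tx":0,"ty":-0.1,"tz":0,"wx":0,"wy":0,"wz":0,"gripper":1},{"tx":0,"ty":-0.2,"tz":0,"wx":0,"wy":0,"wz":0,"gripper":1},{"tx":0,"ty":-0.3,"tz":0,"wx":0,"wy":0,"wz":0,"gripper":1},{"tx":0,"ty":-0.4,"tz":0,"wx":0,"wy":0,"wz":0,"gripper":1},{"tx":0,"ty":-0.5,"tz":0,"wx":0,"wy":0,"wz":0,"gripper":1},{"tx":0,"ty":-0.6,"tz":0,"wx":0,"wy":0,"wz":0,"gripper":1}]'
```

```text
time: 11.52
tool_pos: [504.7, 84.3, 30.1]
tcp_rot: [1.168, 1.569, 1.037]
contact_force: [1.3, 8.1, -1.3]
grip_width: 21.2
```

```bash
python3 -m creep '[{"tx":0,"ty":-0.1,"tz":0,"wx":0,"wy":0,"wz":0,"gripper":1},{"tx":0,"ty":-0.2,"tz":0,"wx":0,"wy":0,"wz":0,"gripper":1},{"tx":0,"ty":-0.3,"tz":0,"wx":0,"wy":0,"wz":0,"gripper":1},{"tx":0,"ty":-0.4,"tz":0,"wx":0,"wy":0,"wz":0,"gripper":1}]'
```

```text
time: 11.85
tool_pos: [504.3, 80.9, 30.2]
tcp_rot: [1.121, 1.568, 0.99]
contact_force: [1.0, 8.2, -2.2]
grip_width: 21.0
```

```bash
python3 -m creep '[{"tx":0,"ty":-0.2,"tz":0,"wx":0,"wy":0,"wz":0,"gripper":1},{"tx":0,"ty":-0.5,"tz":0,"wx":0,"wy":0,"wz":0,"gripper":1},{"tx":0,"ty":-0.9,"tz":0,"wx":0,"wy":0,"wz":0,"gripper":1},{"tx":0,"ty":-1.3,"tz":0,"wx":0,"wy":0,"wz":0,"gripper":1},{"tx":0,"ty":-1.7,"tz":0,"wx":0,"wy":0,"wz":0,"gripper":1},{"tx":0,"ty":-2.1,"tz":0,"wx":0,"wy":0,"wz":0,"gripper":1},{"tx":0,"ty":-2.5,"tz":0,"wx":0,"wy":0,"wz":0,"gripper":1},{"tx":0,"ty":-2.9,"tz":0,"wx":0,"wy":0,"wz":0,"gripper":1}]'
```

```text
time: 12.52
tool_pos: [500.5, 52.0, 30.2]
tcp_rot: [1.171, 1.569, 1.041]
contact_force: [1.6, 7.4, -2.4]
grip_width: 21.1
```

```bash
python3 -m creep '[{"tx":0,"ty":-0.4,"tz":0,"wx":0,"wy":0,"wz":0,"gripper":1},{"tx":0,"ty":-0.8,"tz":0,"wx":0,"wy":0,"wz":0,"gripper":1},{"tx":0,"ty":-1.2,"tz":0,"wx":0,"wy":0,"wz":0,"gripper":1},{"tx":0,"ty":-1.6,"tz":0,"wx":0,"wy":0,"wz":0,"gripper":1},{"tx":0,"ty":-2,"tz":0,"wx":0,"wy":0,"wz":0,"gripper":1},{"tx":0,"ty":-2.4,"tz":0,"wx":0,"wy":0,"wz":0,"gripper":1},{"tx":0,"ty":-2.8,"tz":0,"wx":0,"wy":0,"wz":0,"gripper":1},{"tx":0,"ty":-3.2,"tz":0,"wx":0,"wy":0,"wz":0,"gripper":1}]'
python3 - <<'E'
from h import *
for n in ['side','scene']:
    c=cam(n); cv2.imwrite(f'pics/{n}4.png',c['frame'][:,:,::-1])
o=get_obs(); print(o['tool_pos'],o['contact_force'])
E
```

```text
time: 13.18
tool_pos: [496.2, 20.3, 30.1]
tcp_rot: [1.348, 1.569, 1.218]
contact_force: [2.2, 8.3, -1.7]
grip_width: 21.2
[496.10136251  19.65316191  30.06563101] [ 1.21668394  4.82362857 -2.07092967]
```

View pics/scene4.png

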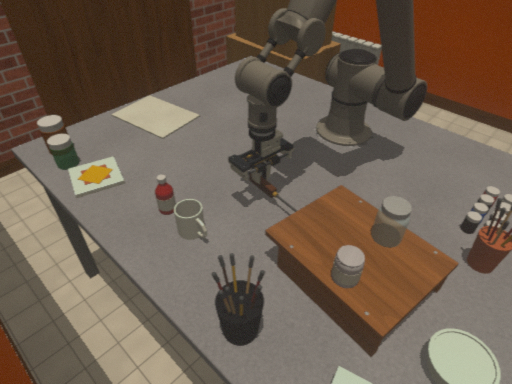

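View pics/side4.png

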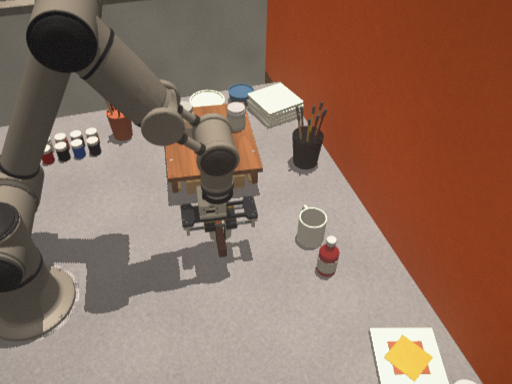

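```bash
python3 -m creep '[{"tx":0,"ty":-0.3,"tz":0,"wx":0,"wy":0,"wz":0,"gripper":1},{"tx":0,"ty":-0.7,"tz":0,"wx":0,"wy":0,"wz":0,"gripper":1},{"tx":0,"ty":-1.1,"tz":0,"wx":0,"wy":0,"wz":0,"gripper":1},{"tx":0,"ty":-1.5,"tz":0,"wx":0,"wy":0,"wz":0,"gripper":1},{"tx":0,"ty":-1.9,"tz":0,"wx":0,"wy":0,"wz":0,"gripper":1},{"tx":0,"ty":-2.3,"tz":0,"wx":0,"wy":0,"wz":0,"gripper":1},{"tx":0,"ty":-2.7,"tz":0,"wx":0,"wy":0,"wz":0,"gripper":1},{"tx":0,"ty":-3.1,"tz":0,"wx":0,"wy":0,"wz":0,"gripper":1}]'
```

```text
time: 13.95
tool_pos: [492.0, -10.5, 30.0]
tcp_rot: [1.514, 1.569, 1.383]
contact_force: [0.9, 7.8, -1.4]
grip_width: 21.4
```

```bash
python3 -m creep '[{"tx":0,"ty":-0.4,"tz":0,"wx":0,"wy":0,"wz":0,"gripper":1},{"tx":0,"ty":-0.8,"tz":0,"wx":0,"wy":0,"wz":0,"gripper":1},{"tx":0,"ty":-1.2,"tz":0,"wx":0,"wy":0,"wz":0,"gripper":1},{"tx":0,"ty":-1.6,"tz":0,"wx":0,"wy":0,"wz":0,"gripper":1},{"tx":0,"ty":-2,"tz":0,"wx":0,"wy":0,"wz":0,"gripper":1},{"tx":0,"ty":-2.4,"tz":0,"wx":0,"wy":0,"wz":0,"gripper":1},{"tx":0,"ty":-2.8,"tz":0,"wx":0,"wy":0,"wz":0,"gripper":1},{"tx":0,"ty":-3.2,"tz":0,"wx":0,"wy":0,"wz":0,"gripper":1}]'
```

```text
time: 14.62
tool_pos: [487.7, -42.2, 30.0]
tcp_rot: [1.676, 1.569, 1.545]
contact_force: [1.7, 8.1, -1.7]
grip_width: 21.3
```

```bash
python3 -m creep '[{"tx":0,"ty":-0.4,"tz":0,"wx":0,"wy":0,"wz":0,"gripper":1},{"tx":0,"ty":-0.8,"tz":0,"wx":0,"wy":0,"wz":0,"gripper":1},{"tx":0,"ty":-1.2,"tz":0,"wx":0,"wy":0,"wz":0,"gripper":1},{"tx":0,"ty":-1.6,"tz":0,"wx":0,"wy":0,"wz":0,"gripper":1},{"tx":0,"ty":-2,"tz":0,"wx":0,"wy":0,"wz":0,"gripper":1},{"tx":0,"ty":-2.4,"tz":0,"wx":0,"wy":0,"wz":0,"gripper":1},{"tx":0,"ty":-2.8,"tz":0,"wx":0,"wy":0,"wz":0,"gripper":1},{"tx":0,"ty":-3.2,"tz":0,"wx":0,"wy":0,"wz":0,"gripper":1}]'
python3 - <<'E'
from h import *
for n in ['side','scene']:
    c=cam(n); cv2.imwrite(f'pics/{n}5.png',c['frame'][:,:,::-1])
E
```

```text
time: 15.28
tool_pos: [483.5, -73.8, 29.9]
tcp_rot: [1.822, 1.569, 1.691]
contact_force: [0.9, 7.5, -2.5]
grip_width: 21.7
```

View pics/scene5.png

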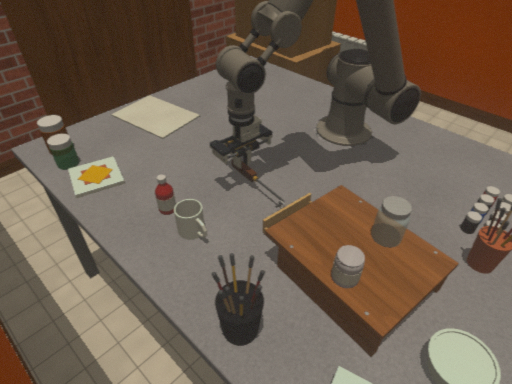

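```bash
python3 -m creep '[{"tx":0,"ty":-0.3,"tz":0,"wx":0,"wy":0,"wz":0,"gripper":1},{"tx":0,"ty":-0.7,"tz":0,"wx":0,"wy":0,"wz":0,"gripper":1},{"tx":0,"ty":-1.1,"tz":0,"wx":0,"wy":0,"wz":0,"gripper":1},{"tx":0,"ty":-1.5,"tz":0,"wx":0,"wy":0,"wz":0,"gripper":1},{"tx":0,"ty":-1.9,"tz":0,"wx":0,"wy":0,"wz":0,"gripper":1},{"tx":0,"ty":-2.3,"tz":0,"wx":0,"wy":0,"wz":0,"gripper":1},{"tx":0,"ty":-2.7,"tz":0,"wx":0,"wy":0,"wz":0,"gripper":1},{"tx":0,"ty":-3.1,"tz":0,"wx":0,"wy":0,"wz":0,"gripper":1}]'
```

```text
time: 16.05
tool_pos: [479.4, -104.5, 29.8]
tcp_rot: [1.935, 1.568, 1.805]
contact_force: [1.2, 7.5, -2.0]
grip_width: 21.2
```

```bash
python3 -m creep '[{"tx":0,"ty":-0.4,"tz":0,"wx":0,"wy":0,"wz":0,"gripper":1},{"tx":0,"ty":-0.8,"tz":0,"wx":0,"wy":0,"wz":0,"gripper":1},{"tx":0,"ty":-1.2,"tz":0,"wx":0,"wy":0,"wz":0,"gripper":1},{"tx":0,"ty":-1.6,"tz":0,"wx":0,"wy":0,"wz":0,"gripper":1},{"tx":0,"ty":-2,"tz":0,"wx":0,"wy":0,"wz":0,"gripper":1},{"tx":0,"ty":-2.4,"tz":0,"wx":0,"wy":0,"wz":0,"gripper":1},{"tx":0,"ty":-2.8,"tz":0,"wx":0,"wy":0,"wz":0,"gripper":1},{"tx":0,"ty":-3.2,"tz":0,"wx":0,"wy":0,"wz":0,"gripper":1}]'
```

```text
time: 16.72
tool_pos: [475.1, -136.1, 29.7]
tcp_rot: [2.043, 1.568, 1.913]
contact_force: [1.3, 8.6, -2.8]
grip_width: 21.5
```

```bash
python3 -m creep '[{"tx":0,"ty":-0.4,"tz":0,"wx":0,"wy":0,"wz":0,"gripper":1},{"tx":0,"ty":-0.8,"tz":0,"wx":0,"wy":0,"wz":0,"gripper":1},{"tx":0,"ty":-1.2,"tz":0,"wx":0,"wy":0,"wz":0,"gripper":1},{"tx":0,"ty":-1.6,"tz":0,"wx":0,"wy":0,"wz":0,"gripper":1},{"tx":0,"ty":-2,"tz":0,"wx":0,"wy":0,"wz":0,"gripper":1},{"tx":0,"ty":-2.3,"tz":0,"wx":0,"wy":0,"wz":0,"gripper":1},{"tx":0,"ty":-2.5,"tz":0,"wx":0,"wy":0,"wz":0,"gripper":1},{"tx":0,"ty":-2.6,"tz":0,"wx":0,"wy":0,"wz":0,"gripper":1}]'
python3 - <<'E'
from h import *
import pickle
C={}
for n in ['side','scene']:
    c=C[n]=cam(n); cv2.imwrite(f'pics/{n}6.png',c['frame'][:,:,::-1])
pickle.dump(C,open('c6.pkl','wb'))
c=C['scene']; w=cloud(c); s=sh(w)
hsv=cv2.cvtColor(c['frame'],cv2.COLOR_RGB2HSV)
np.set_printoptions(precision=1,suppress=True)
m=(s[...,0]<30)&(s[...,0]>-250)&(abs(s[...,1])<85)&(w[...,2]>14)&(w[...,2]<27)
q=w[m]; sq=s[m]; print(m.sum(),sq.min(0),sq.max(0),np.median(q[:,2]))
for k in range(-250,30,10):
    mm=(sq[:,0]>=k)&(sq[:,0]<k+10); 
    if mm.sum(): print(k,mm.sum(),np.median(q[mm,2]),sq[mm,1].min(),sq[mm,1].max(), np.median(c['frame'][m][mm],0))
E
```

```text
time: 17.38
tool_pos: [471.7, -161.9, 29.7]
tcp_rot: [2.066, 1.568, 1.936]
contact_force: [2.0, 6.7, -1.8]
grip_width: 21.2
717 [-151.1  -85. ] [-54.5  84.9] 20.1857175731692
-160 10 21.854906837433703 -69.13478060092955 72.60052585682466 [90. 75. 52.]
-150 130 19.818541231613608 -84.5136640159422 84.70144153295936 [91. 74. 53.]
-140 11 23.513405561304694 -84.49466155781704 82.84583448814034 [107.  86.  59.]
-130 11 21.506792833363306 -84.98545542079079 83.64101842303684 [100.  80.  57.]
-120 49 19.71400806786346 -84.29484304394327 84.3397001740265 [182. 171. 143.]
-110 98 19.741505261810232 -84.80105522437177 83.36721398683083 [185. 189. 163.]
-100 88 20.084269821886494 -84.73866526220257 84.70374269722547 [177.  183.5 159. ]
-90 99 19.938199975603993 -84.87509730836453 84.2476016784825 [136. 127. 119.]
-80 94 20.492755315150873 -82.12031043503211 84.91063088110592 [135.5 104.5 114. ]
-70 95 20.473253668197458 -83.28589013998625 83.55980787267164 [141.  96. 108.]
-60 32 21.270624838626418 -84.65338125592375 82.8446396960271 [153.5 113.  110.5]
```

View pics/scene6.png

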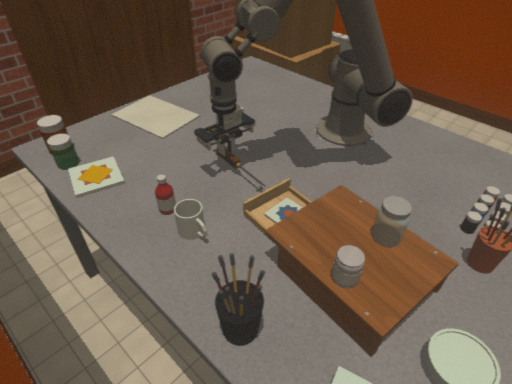

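View pics/side6.png

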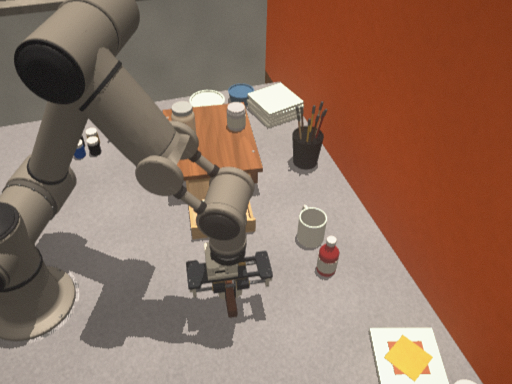

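```bash
python3 -m creep '[{"tx":0,"ty":-0.2,"tz":0,"wx":0,"wy":0,"wz":0,"gripper":1},{"tx":0,"ty":-0.6,"tz":0,"wx":0,"wy":0,"wz":0,"gripper":1},{"tx":0,"ty":-1,"tz":0,"wx":0,"wy":0,"wz":0,"gripper":1},{"tx":0,"ty":-1.4,"tz":0,"wx":0,"wy":0,"wz":0,"gripper":1},{"tx":0,"ty":-1.8,"tz":0,"wx":0,"wy":0,"wz":0,"gripper":1},{"tx":0,"ty":-2.1,"tz":0,"wx":0,"wy":0,"wz":0,"gripper":1},{"tx":0,"ty":-2.3,"tz":0,"wx":0,"wy":0,"wz":0,"gripper":1},{"tx":0,"ty":-2.4,"tz":0,"wx":0,"wy":0,"wz":0,"gripper":1}]'
python3 - <<'E'
from h import *
import pickle
c=cam('scene'); 
pickle.dump(c,open('c7.pkl','wb'))
im=c['frame'][:,:,::-1]; cv2.imwrite('pics/scene7.png',cv2.resize(im[130:255,210:360],None,fx=5,fy=4.8,interpolation=cv2.INTER_CUBIC))
w=cloud(c); s=sh(w)
hsv=cv2.cvtColor(c['frame'],cv2.COLOR_RGB2HSV)
np.set_printoptions(precision=1,suppress=True)
m=(s[...,0]<30)&(s[...,0]>-160)&(abs(s[...,1])<75)&(w[...,2]>13)&(w[...,2]<28)
f=c['frame'].astype(int)
mt=m&((hsv[...,1]<60)&(hsv[...,2]>110)|(hsv[...,0]>95))
n,l,st,ce=cv2.connectedComponentsWithStats(mt.astype(np.uint8)); i=1+np.argmax(st[1:,4])
q=s[l==i]; r=cv2.minAreaRect(q.astype(np.float32)); print(len(q),np.median(w[l==i][:,2]),r); print(cv2.boxPoints(r))
E
```

```text
time: 18.15
tool_pos: [468.5, -185.5, 29.6]
tcp_rot: [2.103, 1.567, 1.973]
contact_force: [1.6, 8.1, -2.5]
grip_width: 21.7
599 19.77193519358525 ((-96.52311706542969, 5.007438659667969), (84.3118896484375, 102.31363677978516), 4.6872172355651855)
[[-142.7   52.5]
 [-134.4  -49.4]
 [ -50.3  -42.5]
 [ -58.7   59.4]]
```

View pics/scene7.png

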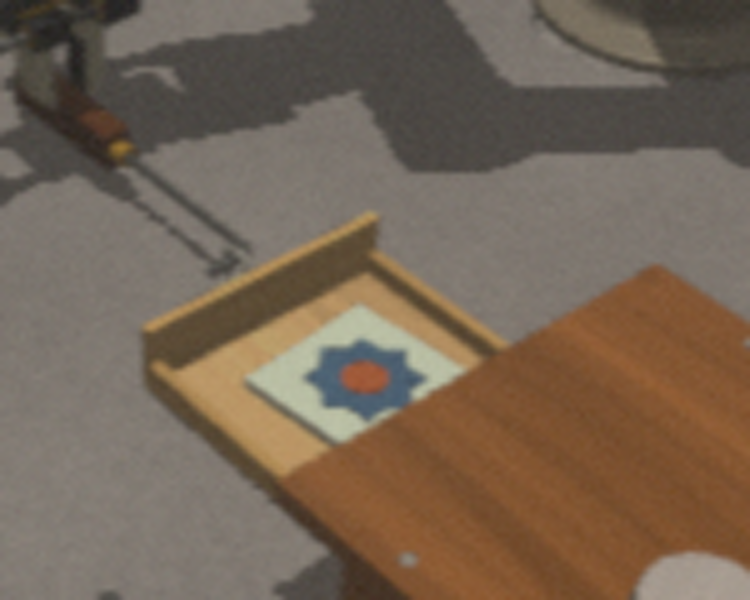

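```bash
python3 -m creep '[{"tx":0,"ty":0.2,"tz":0,"wx":0,"wy":0,"wz":0,"gripper":1},{"tx":0,"ty":0.4,"tz":0,"wx":0,"wy":0,"wz":0,"gripper":1},{"tx":0,"ty":0.7,"tz":0,"wx":0,"wy":0,"wz":0,"gripper":1},{"tx":0,"ty":0.7,"tz":0,"wx":0,"wy":0,"wz":0,"gripper":1}]'
```

```text
time: 18.53
tool_pos: [470.0, -179.9, 30.1]
tcp_rot: [-0.691, 1.571, -0.821]
contact_force: [-0.0, 0.4, -1.3]
grip_width: 21.5
```

```bash
python3 -m creep '[{"tx":0,"ty":0,"tz":-0.2,"wx":0,"wy":0,"wz":0,"gripper":1},{"tx":0,"ty":0,"tz":-0.4,"wx":0,"wy":0,"wz":0,"gripper":1},{"tx":0,"ty":0,"tz":-0.7,"wx":0,"wy":0,"wz":0,"gripper":1},{"tx":0,"ty":0,"tz":-1,"wx":0,"wy":0,"wz":0,"gripper":1},{"tx":0,"ty":0,"tz":-1,"wx":0,"wy":0,"wz":0,"gripper":1}]'
```

```text
time: 18.95
tool_pos: [459.2, -178.8, 30.0]
tcp_rot: [2.804, 1.57, 2.673]
contact_force: [0.3, 0.4, -2.0]
grip_width: 21.6
```

```bash
python3 -m creep '[{"tx":0,"ty":0,"tz":-0.4,"wx":0,"wy":0,"wz":0,"gripper":1},{"tx":0,"ty":0,"tz":-0.8,"wx":0,"wy":0,"wz":0,"gripper":1},{"tx":0,"ty":0,"tz":-1.2,"wx":0,"wy":0,"wz":0,"gripper":1},{"tx":0,"ty":0,"tz":-1.7,"wx":0,"wy":0,"wz":0,"gripper":1},{"tx":0,"ty":0,"tz":-2.2,"wx":0,"wy":0,"wz":0,"gripper":1},{"tx":0,"ty":0,"tz":-2.8,"wx":0,"wy":0,"wz":0,"gripper":1},{"tx":0,"ty":0,"tz":-2.8,"wx":0,"wy":0,"wz":0,"gripper":1}]'
```

```text
time: 19.53
tool_pos: [430.8, -174.8, 29.9]
tcp_rot: [2.756, 1.569, 2.625]
contact_force: [-0.4, 1.8, -1.5]
grip_width: 21.5
```

```bash
python3 -m creep '[{"tx":0,"ty":-0.6,"tz":0,"wx":0,"wy":0,"wz":0,"gripper":1},{"tx":0,"ty":-1.6,"tz":0,"wx":0,"wy":0,"wz":0,"gripper":1},{"tx":0,"ty":-2.8,"tz":0,"wx":0,"wy":0,"wz":0,"gripper":1},{"tx":0,"ty":-4,"tz":0,"wx":0,"wy":0,"wz":0,"gripper":1},{"tx":0,"ty":-5.5,"tz":0,"wx":0,"wy":0,"wz":0,"gripper":1},{"tx":0,"ty":-7,"tz":0,"wx":0,"wy":0,"wz":0,"gripper":1},{"tx":0,"ty":-8,"tz":0,"wx":0,"wy":0,"wz":0,"gripper":1},{"tx":0,"ty":-8,"tz":0,"wx":0,"wy":0,"wz":0,"gripper":1}]'
python3 - <<'E'
from h import *
import pickle
C={n:cam(n) for n in ['scene','side']}
pickle.dump(C,open('c8.pkl','wb'))
for n in C: cv2.imwrite(f'pics/{n}8.png',C[n]['frame'][:,:,::-1])
E
```

```text
time: 20.2
tool_pos: [421.9, -257.5, 30.1]
tcp_rot: [-0.742, 1.569, -0.875]
contact_force: [-0.6, -0.7, -1.8]
grip_width: 21.3
```

View pics/scene8.png

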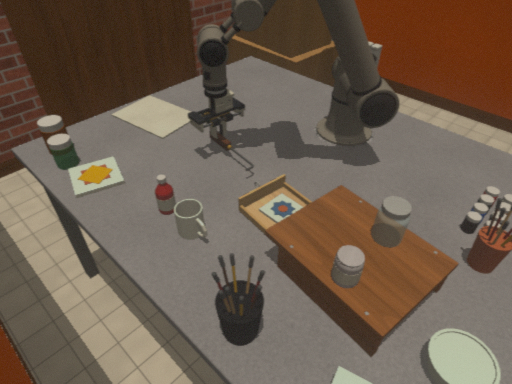

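The hook is free, with its bend at pixel (253,172). The tray front (corners (240,208) and (284,180)) and the tile stayed put. Next I'll lower the hook.

```bash
python3 -m creep '[{"tx":0.6,"ty":0,"tz":0,"wx":0,"wy":0,"wz":0,"gripper":1},{"tx":1.2,"ty":0,"tz":0,"wx":0,"wy":0,"wz":0,"gripper":1},{"tx":1.7,"ty":0,"tz":0,"wx":0,"wy":0,"wz":0,"gripper":1},{"tx":2.1,"ty":0,"tz":0,"wx":0,"wy":0,"wz":0,"gripper":1},{"tx":2.2,"ty":0,"tz":0,"wx":0,"wy":0,"wz":0,"gripper":1},{"tx":2.3,"ty":0,"tz":0,"wx":0,"wy":0,"wz":0,"gripper":1},{"tx":2.3,"ty":0,"tz":0,"wx":0,"wy":0,"wz":0,"gripper":1}]'
```

```text
time: 20.88
tool_pos: [421.9, -254.4, 6.8]
tcp_rot: [2.256, 1.571, 2.127]
contact_force: [0.1, 0.2, -0.9]
grip_width: 21.8
```

```bash
python3 -m creep '[{"tx":0.05,"ty":0,"tz":0,"wx":0,"wy":0,"wz":0,"gripper":1},{"tx":0.1,"ty":0,"tz":0,"wx":0,"wy":0,"wz":0,"gripper":1},{"tx":0.1,"ty":0,"tz":0,"wx":0,"wy":0,"wz":0,"gripper":1}]'
```

```text
time: 21.13
tool_pos: [422.1, -254.8, 6.2]
tcp_rot: [-0.508, 1.57, -0.638]
contact_force: [-0.7, -0.6, -0.8]
grip_width: 21.4
```

```bash
python3 -m creep '[{"tx":0,"ty":0,"tz":0,"wx":0,"wy":0,"wz":0,"gripper":0.4},{"tx":0,"ty":0,"tz":0,"wx":0,"wy":0,"wz":0,"gripper":0},{"tx":0,"ty":0,"tz":0,"wx":0,"wy":0,"wz":0,"gripper":-0.5},{"tx":0,"ty":0,"tz":0,"wx":0,"wy":0,"wz":0,"gripper":-1},{"tx":0,"ty":0,"tz":0,"wx":0,"wy":0,"wz":0,"gripper":-1},{"tx":0,"ty":0,"tz":0,"wx":0,"wy":0,"wz":0,"gripper":-1},{"tx":0,"ty":0,"tz":0,"wx":0,"wy":0,"wz":0,"gripper":-1},{"tx":0,"ty":0,"tz":0,"wx":0,"wy":0,"wz":0,"gripper":-1}]'
```

```text
time: 21.8
tool_pos: [421.9, -254.6, 6.0]
tcp_rot: [-0.208, 1.571, -0.338]
contact_force: [0.4, 0.6, -0.1]
grip_width: 69.5
```

```bash
python3 -m creep '[{"tx":0,"ty":0,"tz":0,"wx":0,"wy":0,"wz":0,"gripper":-1},{"tx":-1,"ty":0,"tz":0,"wx":0,"wy":0,"wz":0,"gripper":-1},{"tx":-3,"ty":0,"tz":0,"wx":0,"wy":0,"wz":0,"gripper":-1},{"tx":-6,"ty":0,"tz":0,"wx":0,"wy":0,"wz":0,"gripper":-1},{"tx":-9,"ty":0,"tz":0,"wx":0,"wy":0,"wz":0,"gripper":-1},{"tx":-12,"ty":0,"tz":0,"wx":0,"wy":0,"wz":0,"gripper":-1},{"tx":-15,"ty":0,"tz":0,"wx":0,"wy":0,"wz":0,"gripper":-1},{"tx":-15,"ty":0,"tz":0,"wx":0,"wy":0,"wz":0,"gripper":-1}]'
python3 - <<'E'
from h import *
import pickle
np.set_printoptions(precision=1,suppress=True)
C={n:cam(n) for n in ['scene','side']}
pickle.dump(C,open('c9.pkl','wb'))
for n in C: cv2.imwrite(f'pics/{n}9.png',C[n]['frame'][:,:,::-1])
c=C['scene']; w=cloud(c)
for nm,(x0,y0,x1,y1),lo,hi in [('bottle',(150,170,177,215),20,130),('mug',(174,195,212,240),60,100),('jar',(370,195,412,250),112,220),('can',(330,245,368,290),112,190)]:
    s=w[y0:y1,x0:x1].reshape(-1,3); s=s[(s[:,2]>lo)&(s[:,2]<hi)]
    print(nm,len(s),np.median(s,0))
# hook, tray
s=sh(w); m=(s[...,0]<-150)&(s[...,0]>-560)&(abs(s[...,1])<110)&(w[...,2]>8)&(w[...,2]<60)
m2=m&(s[...,0]>-235); print('tray front min sx',np.percentile(s[m2&(w[...,2]>35)][:,0],[1,5,50]))
hsv=cv2.cvtColor(c['frame'],cv2.COLOR_RGB2HSV)
m3=m&(s[...,0]<-240)&(w[...,2]>26)&(w[...,2]<38)
q=w[m3]; r=cv2.minAreaRect(q[:,:2].astype(np.float32)); print('handle',len(q),np.median(q[:,2]),r,sh(np.array(r[0])))
m4=m&(s[...,0]<-225)&(w[...,2]>9)&(w[...,2]<25); q=s[m4]; print('rod',q.min(0),q.max(0))
m=(s[...,0]<30)&(s[...,0]>-160)&(abs(s[...,1])<75)&(w[...,2]>13)&(w[...,2]<28)&((hsv[...,1]<60)&(hsv[...,2]>110)|(hsv[...,0]>95))
n,l,st,ce=cv2.connectedComponentsWithStats(m.astype(np.uint8)); i=1+np.argmax(st[1:,4])
print('tile',cv2.boxPoints(cv2.minAreaRect(s[l==i].astype(np.float32))))
E
```

```text
time: 22.47
tool_pos: [424.4, -256.6, 162.5]
tcp_rot: [-0.558, 1.56, -0.688]
contact_force: [1.5, -0.7, 0.4]
grip_width: 91.6
bottle 556 [ 755.9 -112.3   75.3]
mug 461 [753.1  -2.6  74.3]
jar 1457 [513.4 432.3 181.4]
can 1076 [674.9 426.1 169.2]
tray front min sx [-209.8 -182.7 -172.9]
handle 119 31.367396574514032 ((425.5964050292969, -245.36398315429688), (110.62744140625, 23.858613967895508), 82.10993957519531) [-474.9   51.4]
rod [-526.9   20.7] [-277.8   59.8]
tile [[-143.6   52.9]
 [-133.5  -49.7]
 [ -48.8  -41.3]
 [ -58.9   61.3]]
```

View pics/scene9.png

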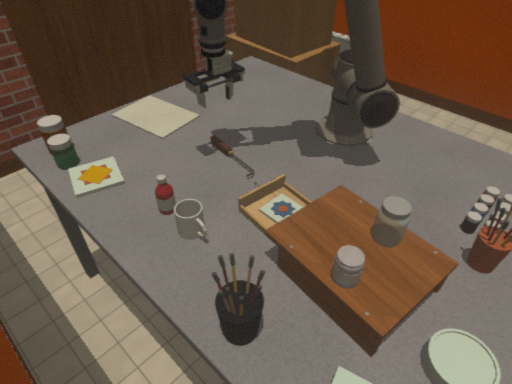

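View pics/side9.png

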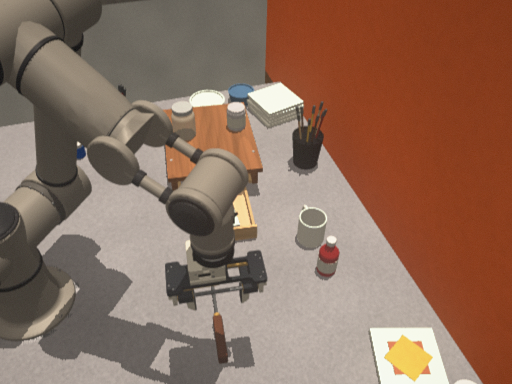

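The scene view shows the hook flat on the bench (handle (212,138)-(233,152), bend (253,172)), clear of the tray, with the tile in the open. The bystanders read the same as at the start. I'll settle the arm and hand in.

```bash
python3 -m creep '[{"tx":0,"ty":0,"tz":0,"wx":0,"wy":0,"wz":0,"gripper":-1},{"tx":0,"ty":0,"tz":0,"wx":0,"wy":0,"wz":0,"gripper":-1},{"tx":0,"ty":0,"tz":0,"wx":0,"wy":0,"wz":0,"gripper":-1},{"tx":0,"ty":0,"tz":0,"wx":0,"wy":0,"wz":0,"gripper":-1}]'
python3 - <<'E'
from plant import *
print(close_job())
E
```

```text
time: 22.9
tool_pos: [421.5, -254.3, 155.1]
tcp_rot: [2.549, 1.569, 2.419]
contact_force: [-0.9, -0.4, -0.1]
grip_width: 91.7
the job is handed in; nothing more can be done
None
```

I drew the tray out with the pull hook until the tile lay clear of the shelf, laid the hook flat, and handed the job in at about 23 s of the 70 s allowed.

- **Feeling for the tray:** I felt in under the ledge in 2 mm steps and met the tray with about 6 N, below the 8 N it takes to slide it. That put its face about 95 mm behind the front edge. Then I backed off, slid the tip through the eye, and pulled at 7–9 N.
- **Tray and tile:** The tray came out about 270 mm, and its front is now about 175 mm in front of the edge. The tile's front edge reads 134–144 mm in front, so from its given size its back edge should be about 35 mm clear. The shelf board hides that back edge from the camera, so I did not see it directly.
- **Hook:** It lies flat (handle top at about 31 mm, expected 32 mm). Its bend is about 65 mm from the nearest tray or eye point, and the hand is open 155 mm up, touching nothing.
- **Bystanders:** Jar, can, bottle and mug read within 1 mm of where they started.

Forces were only read at the end of each move and pictures taken now and then, so brief peaks in between were not recorded. I saw no sign of any, nor of the hand or hook touching the shelf or tile. The two cameras disagreed by 2–3 mm; none of the checks failed.

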